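Lock the bayonet lid on the return filter

TASK

Close the open return filter on the hydraulic power unit: put its bayonet lid on the filter neck, line its two tabs up with the slots (look or feel for them), push it down against the spring and turn it a quarter clockwise (seen from above) until it clicks fully home, then let go so that it stays locked. Leave the other things on the bench where they are.

Things in the scene. Friction and masses are not known exactly. Their poses are not given: they have to be found in the camera images.
- lid_mid (a point): the bayonet lid, loose, cast aluminium, standing upright: 66 mm tall, about 0.25 kg. From the bottom: round nose 56 mm across with a bevelled foot (0 to 26 mm), flange 90 mm across (26 to 34 mm), grip bar (34 to 66 mm). Point on its axis half-way up, 33 mm above its bottom. z up; x along the bar and through both tabs (a half turn changes nothing)
- lid_bar (a point): centre of the lid's upright grip bar, on its axis, 50 mm above its bottom: bar 70 mm long (x), 16 mm thick (y) and 32 mm tall with flat sides. Axes as lid_mid
- lid_tabs (a point): point on the lid's axis level with the middle of its two tabs, 12.5 mm above its bottom. The tabs are 14 mm wide (y) and 5 mm thick and stand out 8.5 mm from the nose at +x and -x, one under each end of the bar: 73 mm over both. The seal above them is soft and does not resist
- filter_mouth (a point): centre of the rim of the filter neck, level with its top, 220 mm above the bench; axes as power_unit. The neck is an upright aluminium tube 92 mm across and 70 mm tall. An inward lip level with the rim leaves a round opening 60 mm across with two opposite slots 20 mm wide, 78 mm over both. The bore below the lip is 78 mm across
- slot_level (a point): point on the neck's axis 4.5 mm below the rim, half-way down the 9 mm thick lip. The line through its two slots lies anywhere within 0.5 rad either way of the unit's x axis and is not reported (this point has the unit's axes): look, or turn the lid on the rim until its tabs drop in. With the tabs on the rim the lid's nose is 10 mm inside the opening
- spring_top (a point): point on the neck's axis 14 mm below the rim: the top of the filter element's sprung cap, 40 mm across, when nothing presses it. It resists with 5 N at first and 1 N more per mm. An unlocked lid that is let go floats on it, lid_mid 19 mm above the rim. With the flange on the rim the cap is 12 mm down at 17 N
- locked_level (a point): point on the neck's axis 12.5 mm above the rim: where lid_mid stays when locked. From the slots the lid turns only clockwise seen from above, under the lip, with lid_mid at most 9 mm above the rim, to a hard stop after about 91 degrees. From 86 degrees on, pockets 3.5 mm deep in the lip's underside take the tabs as the spring lifts them
- power_unit: hydraulic power unit, fixed: grey steel tank 360 mm (x) by 300 mm (y), 150 mm tall; motor and pump lie across its far half, to 275 mm above the bench. Origin: centre of its underside, x away from the robot at yaw 0, z up. The filter neck stands on it at x -85, y +45 mm; a valve block with a solenoid (to 255 mm above the bench) at x -100, y -100 mm
- breather_mid (a point): bystander: domed aluminium breather cap 74 mm across and 56 mm tall, without a grip bar, standing on the bench; centre, half-way up. The lid and this cap may stand in either's place
- element_mid (a point): bystander: used pleated paper filter element 74 mm across and 120 mm tall, standing; centre
- wrench_mid (a point): bystander: open-ended wrench 200 mm long, lying; a point on its middle
- bottle_mid (a point): bystander: grey oil bottle 84 mm across and 230 mm tall, standing; centre
- can_mid (a point): bystander: bare metal can 66 mm across and 190 mm tall, standing; centre
- disc_mid (a point): bystander: heavy brake disc 250 mm across, lying; centre
Not all that is in view belongs to the job. What is shaped like the part that bears lid_mid but orange, red or yellow is not meant.

How it is judged:
By the outcome, as a careful person would: the job done as asked, in the order asked, and still so for the second after the job is handed in, with the robot touching nothing.
It also fails if it takes over 72 s, if anything falls off the work surface, if the arm or the gripper's body presses on something with over 40 N, if the wrist force passes 120 N, or if a joint passes its speed limit or range.

ROBOT

A 6-joint arm with a two-finger parallel gripper is mounted at the origin on the work surface. World frame = base frame: x ahead of the robot, y to its left, z up, the work surface at z = 0. Lengths are in m, angles in rad, forces in N, time in s.
With the tool pointing down it reaches from about 0.375 to 0.925 m from the base axis. Payload 5.7 kg.
Tool frame: the origin (TCP) lies between the finger pads; the fingertips stand 17 mm ahead of it and the grasp point (between the pads) lies 2 mm behind it (nose_length is the z of the fingertips in the tool frame, in m); z points along the fingers, y is the line along which they close (so a half turn about z gives the same grasp; the last joint's range is limited). The gripper opens to 85 mm and grips with 20 to 120 N. Pads are 22 mm wide; open, the fingers measure 114 mm over their backs; the gripper's body (76 mm by 85 mm) begins 54 mm behind the grasp point. The pads swing forward as they close: fully open they stand 13 mm farther back than shut.
Start: joints at [1.016, 0.359, 1.51, -0, 1.272, -0.115], TCP at [0.255, 0.543, 0.248] pointing down, gripper open.
Joint ranges: [-2.97, 2.97], [-1.01, 2.36], [0.21, 2.38], [-0.96, 4.11], [0.2, 2.71], [-2.98, 2.98]. Speed limits (rad/s): [2.39, 2.39, 3.14, 3.14, 3.14, 3.14].

INTERFACE

Orientations are given as a unit quaternion [w, x, y, z].
In Python, from bench import state, get_image, sign_off, nose_length gives the robot as it stands. The module is installed in compiled form; this text tells all that it offers.
- The arm moves only by the shell command python3 -m jog 'ROWS' [OPENING]. ROWS is JSON, a list of rows, each an object with "delta_pos": the shift along the tool's x, y, z in m, a list of three; "rot": the turn, a rotation vector about the tool's x, y, z in degrees, a list of three. In form: [{"delta_pos": [dx, dy, dz], "rot": [wx, wy, wz]}, ...]. A call has 1 to 12 rows; each row is the pose to reach, as a shift and turn from the pose commanded when the call began, along the tool's axes at that moment; what a row does not reach only later rows make up. A row lasts 1/12 s, in which the tool goes at most 41.7 mm and 7.16 degrees, less where a joint would pass 70% of its speed; a pose out of reach is approached as far as the arm can. A call with a gripper value outside its range is refused whole. OPENING is the closure in counts, from 0 (fully open) to 255 (shut), set as the call begins (- or left out, the last holds). The fingers move at their own pace and stop on an object; the grip force is fixed at half the most. Time passes only in rows, so rows that repeat a pose let the fingers close. It gives the time, the measured TCP pose, the force, the opening and the grip force at its end, in the units of the state.
- state(): the state, without advancing time (a new reading comes with each control period).
- get_image(name): name is "scene" or "top" or "wrist"; returns a dict with "frame" (400x640x3 uint8, red, green, blue), "K" (3x3 intrinsics, pixels), "R" (3x3) and "t" (3): a world point X has camera coordinates R X + t; the wrist camera has in their place "mount" (4x4, takes a point from camera to tool coordinates, whose origin is the TCP and whose axes are the flange's). Camera axes: x right, y down, z forward; pixel columns grow to the right and rows downward; lengths in m; the calibration is good to about 2 mm. A picture is of the moment at which its call begins: read the wrist's pose just before it. There is no depth.
- sign_off(): hands the job in; it is judged then, once.
The state is a dict: "time_s": time; "qpos": joint angles; "dq": joint speeds; "joint_efforts": joint torques, N m; "tool_pos": TCP position; "orientation": TCP orientation; "contact_force": force on the tool from outside, world axes, zero at the start; "wrist_torque": the same for the moment, N m; "finger_gap": finger opening in m; "grasp_force": force on a finger pad.
Only numpy, scipy, OpenCV 4.12 (cv2) and the standard library are available. Lean on these libraries where they do the work, as an engineer would, in place of code of your own. Each camera call takes 0.05 s, during which the arm holds its last target. There are 200 camera calls.

## Working session

There is one attempt and no reset: what is moved stays moved. The work goes in short steps, Python scripts to look and compute and a shell command to move; the robot and the scene stay as the last step left them, time stands still between calls to the robot, and variables do not carry over. Pictures are saved under pics/ and viewed, at most 10 in all, crops included, and the job is handed in when it is done.

```bash
mkdir -p pics
cat > h.py <<'E'
import numpy as np, cv2, json
from bench import state, get_image, sign_off, nose_length
def snap(name, fn):
    s=state(); g=get_image(name); cv2.imwrite('pics/'+fn+'.png', g['frame'][:,:,::-1])
    d={k:np.array(g[k]).tolist() for k in g if k!='frame'}; d['pos']=np.array(s['tool_pos']).tolist(); d['q']=np.array(s['orientation']).tolist()
    json.dump(d,open('pics/'+fn+'.json','w')); return g
def R(q):
    from scipy.spatial.transform import Rotation as Ro
    return Ro.from_quat([q[1],q[2],q[3],q[0]]).as_matrix()
def cam(fn):
    d=json.load(open('pics/'+fn+'.json')); K=np.array(d['K'])
    if 'mount' in d:
        T=np.eye(4);T[:3,:3]=R(d['q']);T[:3,3]=d['pos'];W=T@np.array(d['mount']); Rc=W[:3,:3].T; t=-Rc@W[:3,3]
    else: Rc=np.array(d['R']);t=np.array(d['t'])
    return K,Rc,t
def at_z(fn,u,v,z):
    K,Rc,t=cam(fn); c=-Rc.T@t; r=Rc.T@np.linalg.inv(K)@np.array([u,v,1.]); return c+r*(z-c[2])/r[2]
def proj(fn,X):
    K,Rc,t=cam(fn); p=K@(Rc@np.array(X)+t); return p[:2]/p[2]
E
python3 -c "
from h import *
s=state();print(s,nose_length)
snap('top','top');snap('scene','scene');snap('wrist','wrist')
for n in('top','scene'):
  K,Rc,t=cam(n);print(n,K,-Rc.T@t)
print(json.load(open('pics/wrist.json'))['mount'])
a=cv2.imread('pics/top.png');b=cv2.imread('pics/scene.png')
"
```

```text
{'time_s': 0.0, 'qpos': array([ 1.01588438e+00,  3.59509469e-01,  1.51144113e+00, -2.90950357e-05,
        1.27248991e+00, -1.15088696e-01]), 'dq': array([-0.00101951, -0.00049891,  0.0005686 ,  0.00188349, -0.00159732,
        0.00026139]), 'joint_efforts': array([ 2.86540642e-03, -5.27612257e+01, -2.78613031e+01,  6.38978372e-05,
        1.32871317e-02, -2.90225341e-05]), 'tool_pos': array([0.25513252, 0.54233495, 0.24744759]), 'orientation': array([-2.90630693e-04,  2.18139100e-01,  9.75917250e-01, -8.77136396e-04]), 'contact_force': array([ 0.01640444,  0.62406589, -0.15879494]), 'wrist_torque': array([ 0.01850783,  0.0225125 , -0.02076664]), 'grasp_force': 0.0, 'finger_gap': 0.08572175890541212} 0.017
top [[361.23775806   0.         328.54406707]
 [  0.         361.23775806 198.27867545]
 [  0.           0.           1.        ]] [ 0.47309356 -0.02835712  1.22117655]
scene [[378.45526463   0.         319.9198241 ]
 [  0.         378.45526463 199.25468153]
 [  0.           0.           1.        ]] [1.2637433  0.70220449 1.10606672]
[[0.0007265962040860038, -0.9634139254641285, -0.2680169402850388, 0.06707729198787662], [0.9999997282407908, 0.0006665631953197981, 0.00031497912767767335, -0.00013733330811549482], [-0.00012480504971902688, -0.26801709631160575, 0.9634141479698098, -0.12703731794688694], [0.0, 0.0, 0.0, 1.0]]
```

View pics/top.png

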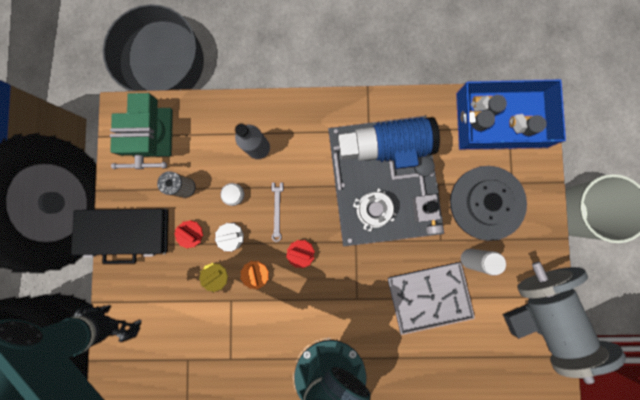

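View pics/scene.png

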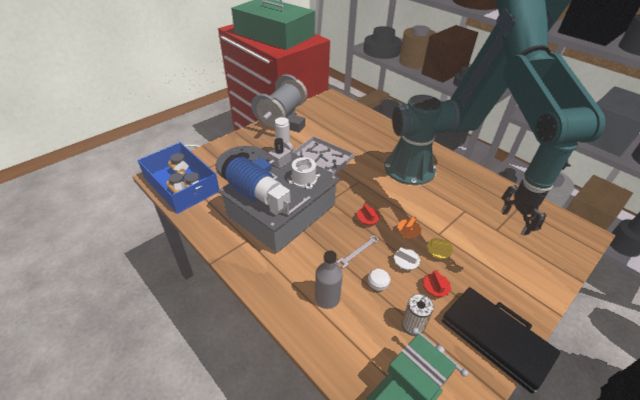

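The top view puts the lid at about (229,237), aluminium with a bar. Lookalikes: the breather dome (232,194, no bar), red (188,234) and (300,253), orange (256,275), yellow (213,277). The neck is at (375,208). I'll check the lid and the neck in one close crop.

```bash
python3 -c "
from h import *
a=cv2.imread('pics/top.png');
f=lambda x,y,w:cv2.resize(a[y:y+w,x:x+w],(400,400),interpolation=cv2.INTER_CUBIC)
cv2.imwrite('pics/crop.png',np.hstack([f(204,212,50),f(350,183,50)]))
print(at_z('top',229,237,.05),at_z('top',375,208,.22))
"
```

```text
[0.45567228 0.31837671 0.05      ] [ 0.53202903 -0.1377899   0.22      ]
```

View pics/crop.png

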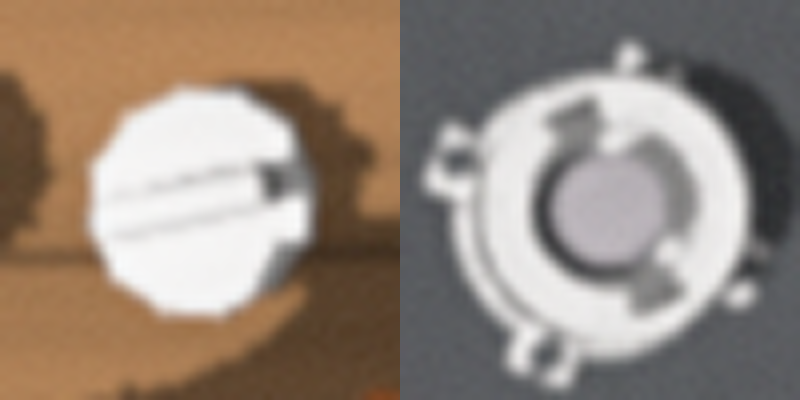

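View pics/wrist.png

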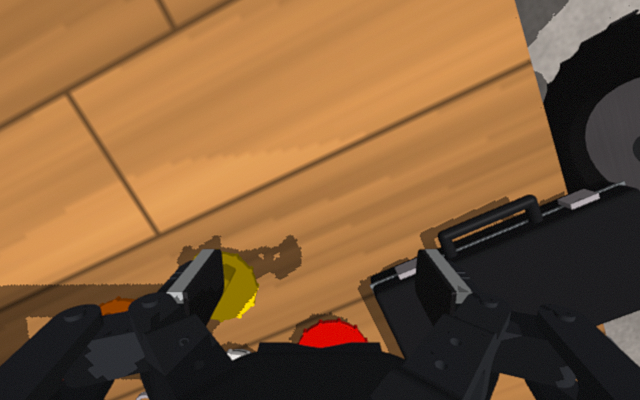

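The crop confirms an aluminium lid whose bar runs from about (115,215) to (285,185). The neck's slots are at crop (577,123) and (655,288), i.e. top-view px (372.1,198.4) and (381.9,219.0).

```bash
cat >> h.py <<'E'
def goal(p,yaw=None):
    "shift & turn in current tool axes to reach world p with tool-y yaw (rad), pointing down"
    s=state(); M=R(s['orientation']); d=M.T@(np.array(p)-s['tool_pos']); 
    cur=np.arctan2(M[1,1],M[0,1]); out=None if yaw is None else np.degrees(-(yaw-cur)) 
    print('delta',np.round(d*1000,1),'rotz deg',out,'cur yaw',np.degrees(cur),'tilt',np.round(M[:,2],4),'q',np.round(s['qpos'],3))
E
python3 -c "
from h import *
c=lambda x,y:at_z('top',204+x/8,212+y/8,.066)
a,b=c(115,215),c(290,182);d=b-a;print('bar',np.degrees(np.arctan2(d[1],d[0])), at_z('top',229.4,237.4,.034))
s=[at_z('top',372.1,198.4,.22),at_z('top',381.9,219,.22)];d=s[1]-s[0];print('slot',np.degrees(np.arctan2(d[1],d[0])),(s[0]+s[1])/2)
goal([.458,.316,.2])
"
```

```text
bar -80.2444267495997 [0.45410686 0.32177981 0.034     ]
slot -156.0788964875686 [ 0.53007735 -0.14322579  0.22      ]
delta [-279.9 -118.5   47.8] rotz deg None cur yaw 64.80050800993652 tilt [-8.0e-04 -1.2e-03 -1.0e+00] q [ 1.016  0.359  1.511  0.     1.272 -0.115]
```

```bash
python3 -m jog '[{"delta_pos":[-0.04,-0.017,0.007],"rot":[0,0,7]},{"delta_pos":[-0.08,-0.034,0.014],"rot":[0,0,14]},{"delta_pos":[-0.12,-0.051,0.02],"rot":[0,0,21]},{"delta_pos":[-0.16,-0.068,0.027],"rot":[0,0,28]},{"delta_pos":[-0.2,-0.085,0.034],"rot":[0,0,35]},{"delta_pos":[-0.24,-0.102,0.041],"rot":[0,0,42]},{"delta_pos":[-0.28,-0.118,0.048],"rot":[0,0,49]},{"delta_pos":[-0.28,-0.118,0.048],"rot":[0,0,55]},{"delta_pos":[-0.28,-0.118,0.048],"rot":[0,0,55]},{"delta_pos":[-0.28,-0.118,0.048],"rot":[0,0,55]},{"delta_pos":[-0.28,-0.118,0.048],"rot":[0,0,55]}]' 60
python3 -c "
from h import *
g=snap('wrist','w1');goal([.456,.318,.2]);print(state()['finger_gap'])
cv2.imwrite('pics/w1b.png',cv2.resize(g['frame'][:,:,::-1],(800,500),interpolation=cv2.INTER_CUBIC))"
```

```text
time_s: 1.07
tool_pos: [0.4579, 0.3173, 0.2002]
orientation: [-0.0, 0.643, 0.766, -0.0]
contact_force: [-0.1, 0.1, 0.1]
finger_gap: 0.0652
grasp_force: 0.0
delta [ 0.6 -1.7  0.3] rotz deg None cur yaw 9.95319252793947 tilt [-5.e-04  3.e-04 -1.e+00] q [4.820e-01 3.470e-01 1.661e+00 1.000e-03 1.134e+00 3.090e-01]
0.06580149656521504
```

View pics/w1b.png

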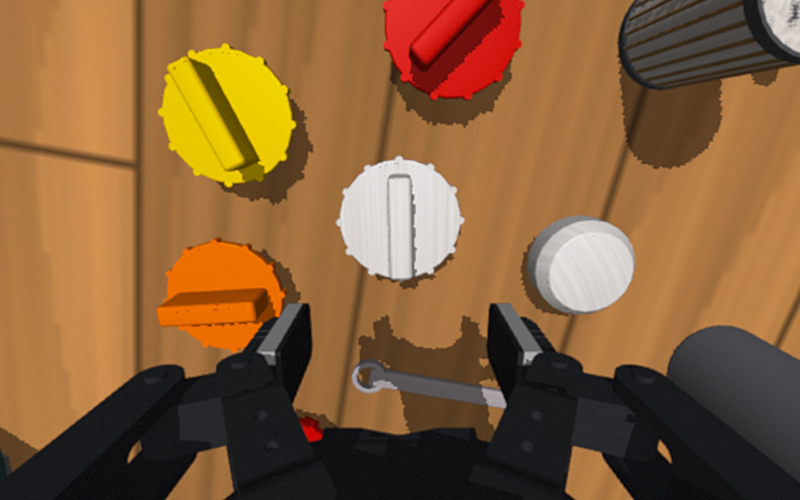

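The lid is at (400,220) with its bar vertical in the view, from (399,176) to (401,278), so it lines up with the gripper. The breather is at (580,265).

```bash
python3 -c "
from h import *
k=.8
a=at_z('w1',399.5*k,176*k,.066);b=at_z('w1',401.5*k,278*k,.066);print(a,b,(a+b)/2,np.linalg.norm(b-a),np.degrees(np.arctan2(*(b-a)[1::-1])),at_z('w1',401*k,219.5*k,.034))
p=(a+b)/2;goal([p[0],p[1],.054],np.arctan2(*(b-a)[1::-1])+np.pi/2)
for z in (.17,):goal([p[0],p[1],z])
"
```

```text
[0.45134265 0.35986811 0.066     ] [0.46471195 0.29182707 0.066     ] [0.4580273  0.32584759 0.066     ] 0.06934205986826285 -78.8836418313262 [0.45852823 0.32577156 0.034     ]
delta [  7.9   1.7 146.3] rotz deg -1.163165640734324 cur yaw 9.95319252793947 tilt [-5.e-04  3.e-04 -1.e+00] q [4.820e-01 3.470e-01 1.661e+00 1.000e-03 1.134e+00 3.090e-01]
delta [ 8.   1.7 30.3] rotz deg None cur yaw 9.95319252793947 tilt [-5.e-04  3.e-04 -1.e+00] q [4.820e-01 3.470e-01 1.661e+00 1.000e-03 1.134e+00 3.090e-01]
```

```bash
python3 -m jog '[{"delta_pos":[0.008,0.0017,0.035],"rot":[0,0,-1]},{"delta_pos":[0.008,0.0017,0.07],"rot":[0,0,-1]},{"delta_pos":[0.008,0.0017,0.1],"rot":[0,0,-1]},{"delta_pos":[0.008,0.0017,0.12],"rot":[0,0,-1]},{"delta_pos":[0.008,0.0017,0.135],"rot":[0,0,-1]},{"delta_pos":[0.008,0.0017,0.146],"rot":[0,0,-1]},{"delta_pos":[0.008,0.0017,0.146],"rot":[0,0,-1]},{"delta_pos":[0.008,0.0017,0.146],"rot":[0,0,-1]}]' 60
python3 -m jog '[{"delta_pos":[0,0,0],"rot":[0,0,0]},{"delta_pos":[0,0,0],"rot":[0,0,0]},{"delta_pos":[0,0,0],"rot":[0,0,0]},{"delta_pos":[0,0,0],"rot":[0,0,0]},{"delta_pos":[0,0,0],"rot":[0,0,0]},{"delta_pos":[0,0,0],"rot":[0,0,0]},{"delta_pos":[0,0,0],"rot":[0,0,0]},{"delta_pos":[0,0,0],"rot":[0,0,0]},{"delta_pos":[0,0,0],"rot":[0,0,0]},{"delta_pos":[0,0,0],"rot":[0,0,0]}]' 255
python3 -c "
from h import *
snap('wrist','w2');goal([.532,-.14,.40])"
```

```text
time_s: 1.78
tool_pos: [0.4583, 0.3258, 0.0543]
orientation: [-0.0, 0.637, 0.771, -0.0]
contact_force: [0.2, -0.3, 0.8]
finger_gap: 0.0655
grasp_force: 0.0
time_s: 2.62
tool_pos: [0.4588, 0.325, 0.0548]
orientation: [-0.0, 0.637, 0.771, -0.0]
contact_force: [-1.7, -0.1, 6.2]
finger_gap: 0.015
grasp_force: 61.9
delta [-470.5  -15.2 -345.3] rotz deg None cur yaw 10.796510246917645 tilt [-0.  0. -1.] q [0.493 0.547 1.775 0.    0.819 0.305]
```

```bash
python3 -m jog '[{"delta_pos":[0,0,-0.01],"rot":[0,0,0]},{"delta_pos":[0,0,-0.03],"rot":[0,0,0]},{"delta_pos":[0,0,-0.06],"rot":[0,0,0]},{"delta_pos":[0,0,-0.1],"rot":[0,0,0]},{"delta_pos":[0,0,-0.14],"rot":[0,0,0]},{"delta_pos":[0,0,-0.18],"rot":[0,0,0]},{"delta_pos":[0,0,-0.22],"rot":[0,0,0]},{"delta_pos":[0,0,-0.26],"rot":[0,0,0]},{"delta_pos":[0,0,-0.29],"rot":[0,0,0]},{"delta_pos":[0,0,-0.305],"rot":[0,0,0]},{"delta_pos":[0,0,-0.305],"rot":[0,0,0]}]'
python3 -m jog '[{"delta_pos":[-0.02,-0.005,0],"rot":[0,0,6]},{"delta_pos":[-0.06,-0.013,0],"rot":[0,0,12]},{"delta_pos":[-0.1,-0.021,0],"rot":[0,0,18]},{"delta_pos":[-0.14,-0.03,0],"rot":[0,0,24]},{"delta_pos":[-0.18,-0.038,0],"rot":[0,0,30]},{"delta_pos":[-0.22,-0.046,0],"rot":[0,0,36]},{"delta_pos":[-0.26,-0.055,0],"rot":[0,0,42]},{"delta_pos":[-0.3,-0.063,0],"rot":[0,0,48]},{"delta_pos":[-0.34,-0.071,0],"rot":[0,0,54]},{"delta_pos":[-0.38,-0.08,0],"rot":[0,0,60]},{"delta_pos":[-0.42,-0.088,0],"rot":[0,0,66]},{"delta_pos":[-0.46,-0.096,0],"rot":[0,0,72]}]'
python3 -m jog '[{"delta_pos":[-0.02,-0.03,0],"rot":[0,0,5]},{"delta_pos":[-0.02,-0.03,0],"rot":[0,0,5]},{"delta_pos":[-0.02,-0.03,0],"rot":[0,0,5]},{"delta_pos":[-0.02,-0.03,0],"rot":[0,0,5]}]'
python3 -c "
from h import *
goal([.45,-.178,.36])"
```

```text
time_s: 3.58
tool_pos: [0.4606, 0.3259, 0.3642]
orientation: [0.002, 0.637, 0.771, 0.004]
contact_force: [0.2, 0.3, -1.8]
finger_gap: 0.0155
grasp_force: 60.9
time_s: 4.58
tool_pos: [0.4492, -0.1463, 0.3576]
orientation: [-0.001, 0.969, 0.246, -0.001]
contact_force: [0.8, 0.1, -2.7]
finger_gap: 0.0151
grasp_force: 60.7
time_s: 4.92
tool_pos: [0.4182, -0.1281, 0.3581]
orientation: [-0.0, 0.979, 0.206, -0.001]
contact_force: [-0.4, -0.7, -2.5]
finger_gap: 0.0152
grasp_force: 61.2
delta [ 9.  58.5 -1.9] rotz deg None cur yaw -66.20838537582796 tilt [-1.5e-03  6.0e-04 -1.0e+00] q [-0.455  0.025  1.666 -0.     1.452  0.7  ]
```

```bash
python3 -m jog '[{"delta_pos":[0.005,0.03,0],"rot":[0,0,0]},{"delta_pos":[0.009,0.058,-0.002],"rot":[0,0,0]},{"delta_pos":[0.009,0.058,-0.002],"rot":[0,0,0]},{"delta_pos":[0.009,0.058,-0.002],"rot":[0,0,0]},{"delta_pos":[0.009,0.058,-0.002],"rot":[0,0,0]},{"delta_pos":[0.009,0.058,-0.002],"rot":[0,0,0]}]'
python3 -c "
from h import *
g=snap('wrist','w3');goal([.45,-.178,.36]);print(proj('w3',[.531,-.141,.22]))
cv2.imwrite('pics/w3b.png',cv2.resize(g['frame'][:,:,::-1],(800,500),interpolation=cv2.INTER_CUBIC))"
```

```text
time_s: 5.42
tool_pos: [0.4501, -0.1766, 0.3609]
orientation: [-0.0, 0.978, 0.207, -0.0]
contact_force: [-0.7, -0.0, -2.9]
finger_gap: 0.0151
grasp_force: 61.2
delta [-0.6  1.3  1. ] rotz deg None cur yaw -66.13560048966978 tilt [-7.e-04  4.e-04 -1.e+00] q [-0.517  0.098  1.58   0.     1.464  0.637]
[318.77169691  82.62510563]
```

View pics/w3b.png

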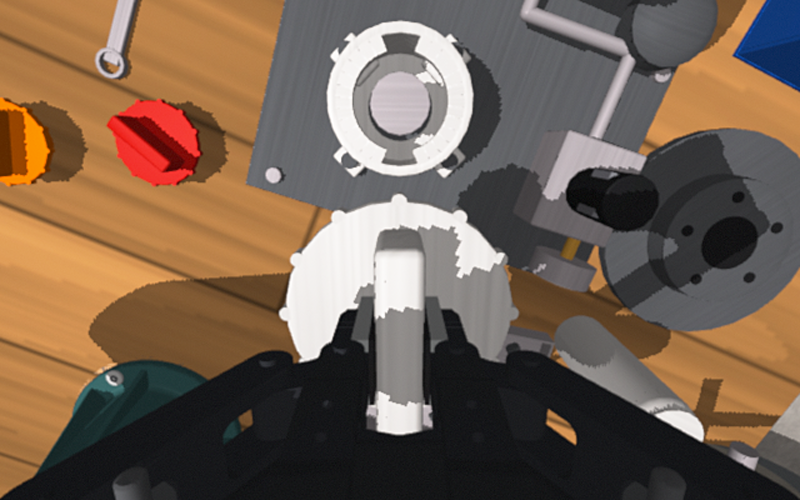

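The neck is at (400,98), with slots at about (402,42) and (400,148), nearly parallel to the held bar. I'll enlarge this for precision.

```bash
python3 -c "
from h import *
a=cv2.imread('pics/w3.png')[5:155,245:395]
cv2.imwrite('pics/w3c.png',cv2.resize(a,(600,600),interpolation=cv2.INTER_CUBIC))"
```

```text
(no output)
```

View pics/w3c.png

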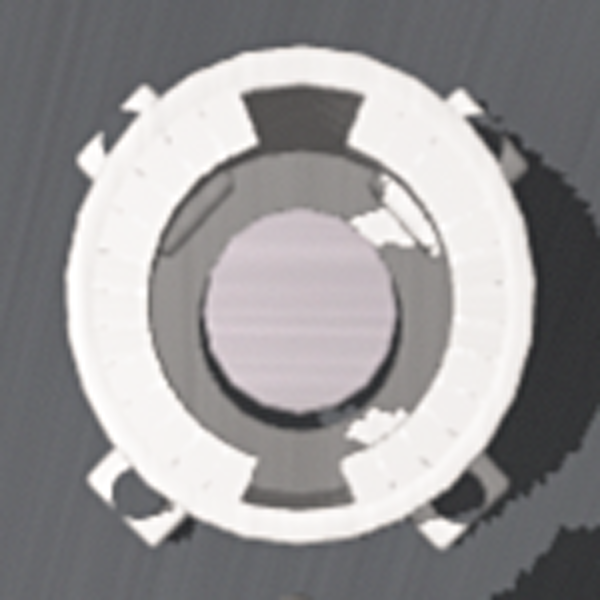

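```bash
python3 -c "
from h import *
f=lambda x,y,z=.22:at_z('w3',245+(x+.5)/4-.5,5+(y+.5)/4-.5,z)[:2]
P=np.array([f(*p) for p in [(66,290),(532,295),(302,45),(302,543)]]);print('rim',P.mean(0),(P[0]+P[1])/2,(P[2]+P[3])/2,np.linalg.norm(P[0]-P[1]),np.linalg.norm(P[2]-P[3]))
o=np.array([f(148,300),f(453,300)]);print('open',o.mean(0),np.linalg.norm(o[0]-o[1]))
s=np.array([f(303,86),f(299.5,509)]);d=s[0]-s[1];print('slot',s.mean(0),np.linalg.norm(d),np.degrees(np.arctan2(d[1],d[0])))
for U,L in (((304,93),(298.5,502)),((304,153.5),(300,458))):
  d=f(*U)-f(*L);print(np.degrees(np.arctan2(d[1],d[0])))
w=[f(243,92),f(365,94),f(243,500),f(354,504)];print(np.linalg.norm(w[0]-w[1]),np.linalg.norm(w[2]-w[3]))
# lid in tool frame
d=json.load(open('pics/w3.json'));M=R(d['q']);p=np.array(d['pos'])
def tool(u,v,zt): 
  return M.T@(at_z('w3',u*.8,v*.8,p[2]-zt)-p)
print('bar top ends',tool(400,248,-.011),tool(400,432,-.011))
print('flange L/R/far',tool(287,290,.021),tool(513,290,.021),tool(400,200,.021))
"
```

```text
rim [ 0.53346128 -0.14075968] [ 0.53448815 -0.13999404] [ 0.53243441 -0.14152533] 0.09111905636137627 0.09177452851448932
open [ 0.53333706 -0.14080237] 0.059721914217777734
slot [ 0.53234432 -0.141389  ] 0.07801094849845118 23.4404427369497
23.1253866152669
23.15450994353918
0.022966001000985906 0.022639092829935738
bar top ends [ 0.03587019  0.00086817 -0.01102319] [-0.02943631  0.00096326 -0.01098277]
flange L/R/far [ 0.00994893 -0.04336918  0.02103995] [0.01001888 0.04540349 0.02094553] [0.04547726 0.0009675  0.02097077]
```

```bash
python3 -c "
from h import *
M=R(state()['orientation']);t=np.array([.5325,-.1413,.29])-M@np.array([.0008,.0009,0]);print(t);goal(t,np.radians(23.2-90))"
```

```text
[ 0.53140428 -0.1408006   0.29000102]
delta [88.9  0.2 71. ] rotz deg 0.664399510330214 cur yaw -66.13560048966978 tilt [-7.e-04  4.e-04 -1.e+00] q [-0.517  0.098  1.58   0.     1.464  0.637]
```

```bash
python3 -m jog '[{"delta_pos":[0.03,0,0],"rot":[0,0,0.7]},{"delta_pos":[0.06,0,0],"rot":[0,0,0.7]},{"delta_pos":[0.089,0,0.02],"rot":[0,0,0.7]},{"delta_pos":[0.089,0,0.045],"rot":[0,0,0.7]},{"delta_pos":[0.089,0,0.065],"rot":[0,0,0.7]},{"delta_pos":[0.089,0,0.071],"rot":[0,0,0.7]},{"delta_pos":[0.089,0,0.071],"rot":[0,0,0.7]},{"delta_pos":[0.089,0,0.071],"rot":[0,0,0.7]},{"delta_pos":[0.089,0,0.071],"rot":[0,0,0.7]}]'
python3 -c "
from h import *
goal([.5314,-.1408,.264],np.radians(-66.8))"
```

```text
time_s: 6.22
tool_pos: [0.5325, -0.142, 0.292]
orientation: [0.001, 0.98, 0.2, 0.001]
contact_force: [-0.8, -0.9, -2.3]
finger_gap: 0.015
grasp_force: 61.1
delta [-0.6 -1.6 28. ] rotz deg -0.10412776352809362 cur yaw -66.90412776352808 tilt [ 0.0025 -0.0012 -1.    ] q [-0.386  0.249  1.559 -0.     1.331  0.782]
```

```bash
python3 -m jog '[{"delta_pos":[0,0,0.005],"rot":[0,0,0]},{"delta_pos":[0,0,0.005],"rot":[0,0,0]},{"delta_pos":[0,0,0.005],"rot":[0,0,0]},{"delta_pos":[0,0,0.005],"rot":[0,0,0]}]'
python3 -c "
from h import *
goal([.5314,-.1408,.264],np.radians(-66.8));print(state()['contact_force'])"
```

```text
time_s: 6.55
tool_pos: [0.5319, -0.1418, 0.2857]
orientation: [0.0, 0.98, 0.2, 0.0]
contact_force: [0.1, 0.1, -2.7]
finger_gap: 0.0149
grasp_force: 61.1
delta [-0.1 -1.1 21.7] rotz deg -0.11091498852733012 cur yaw -66.91091498852732 tilt [ 5.e-04 -3.e-04 -1.e+00] q [-0.386  0.255  1.568 -0.     1.319  0.782]
[ 0.12394917  0.14807536 -2.70332408]
```

```bash
python3 -m jog '[{"delta_pos":[0,-0.001,0.003],"rot":[0,0,0]},{"delta_pos":[0,-0.001,0.007],"rot":[0,0,0]},{"delta_pos":[0,-0.001,0.011],"rot":[0,0,0]},{"delta_pos":[0,-0.001,0.015],"rot":[0,0,0]},{"delta_pos":[0,-0.001,0.018],"rot":[0,0,0]},{"delta_pos":[0,-0.001,0.018],"rot":[0,0,0]}]'
python3 -m jog '[{"delta_pos":[0,0,0.002],"rot":[0,0,0]},{"delta_pos":[0,0,0.004],"rot":[0,0,0]},{"delta_pos":[0,0,0.006],"rot":[0,0,0]},{"delta_pos":[0,0,0.008],"rot":[0,0,0]},{"delta_pos":[0,0,0.008],"rot":[0,0,0]},{"delta_pos":[0,0,0.008],"rot":[0,0,0]}]'
python3 -c "
from h import *
goal([.5314,-.1408,.25],np.radians(-66.8));print(state()['contact_force'],state()['wrist_torque'])"
```

```text
time_s: 7.05
tool_pos: [0.5309, -0.1405, 0.2662]
orientation: [-0.0, 0.98, 0.2, -0.001]
contact_force: [0.3, -0.1, -3.4]
finger_gap: 0.0153
grasp_force: 61.1
time_s: 7.55
tool_pos: [0.5316, -0.1407, 0.2599]
orientation: [0.0, 0.98, 0.2, 0.0]
contact_force: [-1.1, 0.3, 3.2]
finger_gap: 0.0155
grasp_force: 62.1
delta [-0.3 -0.   9.9] rotz deg -0.09656806863154656 cur yaw -66.89656806863154 tilt [ 5.e-04 -3.e-04 -1.e+00] q [-0.384  0.276  1.604 -0.     1.261  0.783]
[-1.0802628   0.31570618  3.24078392] [0.17166393 0.29068665 0.00574601]
```

Tabs have dropped in and only the spring force shows. Next I press down.

```bash
python3 -m jog '[{"delta_pos":[0,0,0.003],"rot":[0,0,0]},{"delta_pos":[0,0,0.006],"rot":[0,0,0]},{"delta_pos":[0,0,0.009],"rot":[0,0,0]},{"delta_pos":[0,0,0.011],"rot":[0,0,0]},{"delta_pos":[0,0,0.011],"rot":[0,0,0]},{"delta_pos":[0,0,0.011],"rot":[0,0,0]}]'
python3 -c "
from h import *
goal([.5314,-.1408,.25],np.radians(-66.8));print(state()['contact_force'],state()['wrist_torque'])"
```

```text
time_s: 8.05
tool_pos: [0.5317, -0.1407, 0.2498]
orientation: [0.0, 0.98, 0.2, 0.001]
contact_force: [-3.2, 1.3, 12.6]
finger_gap: 0.0148
grasp_force: 63.5
delta [-0.3 -0.1 -0.2] rotz deg -0.09309937501394458 cur yaw -66.89309937501393 tilt [ 1.2e-03 -5.0e-04 -1.0e+00] q [-0.384  0.285  1.618 -0.     1.237  0.783]
[-3.15055934  1.3094102  12.5911347 ] [ 0.33533796  0.83705213 -0.0271792 ]
```

```bash
python3 -m jog '[{"delta_pos":[0,0,0.0015],"rot":[0,0,0]},{"delta_pos":[0,0,0.0015],"rot":[0,0,0]},{"delta_pos":[0,0,0.0015],"rot":[0,0,3]},{"delta_pos":[0,0,0.0015],"rot":[0,0,6]},{"delta_pos":[0,0,0.0015],"rot":[0,0,9]},{"delta_pos":[0,0,0.0015],"rot":[0,0,12]},{"delta_pos":[0,0,0.0015],"rot":[0,0,15]},{"delta_pos":[0,0,0.0015],"rot":[0,0,15]},{"delta_pos":[0,0,0.0015],"rot":[0,0,15]}]'
python3 -c "
from h import *
goal([.5314,-.1408,.25],np.radians(-66.8));print(state()['contact_force'],state()['wrist_torque'])"
```

```text
time_s: 8.8
tool_pos: [0.5326, -0.1413, 0.2489]
orientation: [0.001, 0.998, 0.071, 0.002]
contact_force: [-3.2, 1.1, 13.2]
finger_gap: 0.0149
grasp_force: 63.6
delta [-1.1 -0.7 -1.1] rotz deg -15.111762464283501 cur yaw -81.9117624642835 tilt [ 0.0032 -0.0017 -1.    ] q [-0.384  0.286  1.619 -0.     1.233  1.045]
[-3.15803259  1.12752823 13.21884247] [ 0.12881004  0.63030818 -0.09744888]
```

Turning freely under the lip, so I continue.

```bash
python3 -m jog '[{"delta_pos":[0,0,0],"rot":[0,0,5]},{"delta_pos":[0,0,0],"rot":[0,0,10]},{"delta_pos":[0,0,0],"rot":[0,0,15]},{"delta_pos":[0,0,0],"rot":[0,0,20]},{"delta_pos":[0,0,0],"rot":[0,0,25]},{"delta_pos":[0,0,0],"rot":[0,0,30]},{"delta_pos":[0,0,0],"rot":[0,0,35]},{"delta_pos":[0,0,0],"rot":[0,0,40]},{"delta_pos":[0,0,0],"rot":[0,0,45]},{"delta_pos":[0,0,0],"rot":[0,0,50]},{"delta_pos":[0,0,0],"rot":[0,0,55]},{"delta_pos":[0,0,0],"rot":[0,0,60]}]'
python3 -m jog '[{"delta_pos":[0,0,0],"rot":[0,0,3]},{"delta_pos":[0,0,0],"rot":[0,0,6]},{"delta_pos":[0,0,0],"rot":[0,0,9]},{"delta_pos":[0,0,0],"rot":[0,0,11]},{"delta_pos":[0,0,0],"rot":[0,0,12]},{"delta_pos":[0,0,0],"rot":[0,0,13]},{"delta_pos":[0,0,0],"rot":[0,0,13]},{"delta_pos":[0,0,0],"rot":[0,0,13]},{"delta_pos":[0,0,0],"rot":[0,0,13]}]'
python3 -c "
from h import *
goal([.5314,-.1408,.25],np.radians(-66.8));print(state()['contact_force'],state()['wrist_torque'])"
```

```text
time_s: 9.8
tool_pos: [0.5329, -0.1407, 0.2489]
orientation: [-0.001, 0.898, -0.439, 0.002]
contact_force: [-1.4, 3.2, 13.9]
finger_gap: 0.0153
grasp_force: 63.7
time_s: 10.55
tool_pos: [0.5329, -0.1411, 0.249]
orientation: [-0.0, 0.844, -0.536, 0.002]
contact_force: [-1.6, 1.0, 13.9]
finger_gap: 0.015
grasp_force: 63.6
delta [-0.9  1.2 -1. ] rotz deg -88.07955060263343 cur yaw -154.87955060263343 tilt [ 0.0039 -0.0015 -1.    ] q [-0.384  0.286  1.618  0.     1.233  2.319]
[-1.61069253  0.99660725 13.9124502 ] [0.3075479  0.5018307  0.10174422]
```

```bash
python3 -m jog '[{"delta_pos":[0,0,0],"rot":[0,0,1]},{"delta_pos":[0,0,0],"rot":[0,0,2]},{"delta_pos":[0,0,0],"rot":[0,0,3]},{"delta_pos":[0,0,0],"rot":[0,0,4]},{"delta_pos":[0,0,0],"rot":[0,0,5]},{"delta_pos":[0,0,0],"rot":[0,0,5]},{"delta_pos":[0,0,0],"rot":[0,0,5]}]'
python3 -c "
from h import *
goal([.5314,-.1408,.25],np.radians(-66.8));print(state()['contact_force'],state()['wrist_torque'])"
```

```text
time_s: 11.13
tool_pos: [0.5317, -0.1414, 0.2489]
orientation: [0.001, 0.82, -0.572, 0.001]
contact_force: [-5.7, 0.6, 16.6]
finger_gap: 0.0153
grasp_force: 65.4
delta [-0.6  0.1 -1.1] rotz deg -92.96099835821208 cur yaw -159.76099835821208 tilt [ 0.0014 -0.0023 -1.    ] q [-3.840e-01  2.860e-01  1.619e+00 -2.000e-03  1.234e+00  2.405e+00]
[-5.67268433  0.62010312 16.64680344] [0.12636119 1.0952879  1.10643365]
```

Hard stop felt (torque about z is 1.1 N m). I'll ease up into the pockets, then check.

```bash
python3 -m jog '[{"delta_pos":[0,0,0],"rot":[0,0,-1]},{"delta_pos":[0,0,-0.001],"rot":[0,0,-2]},{"delta_pos":[0,0,-0.002],"rot":[0,0,-2]},{"delta_pos":[0,0,-0.003],"rot":[0,0,-2]},{"delta_pos":[0,0,-0.004],"rot":[0,0,-2]},{"delta_pos":[0,0,-0.005],"rot":[0,0,-2]},{"delta_pos":[0,0,-0.006],"rot":[0,0,-2]},{"delta_pos":[0,0,-0.006],"rot":[0,0,-2]},{"delta_pos":[0,0,-0.006],"rot":[0,0,-2]}]'
python3 -c "
from h import *
goal([.5314,-.1408,.25],np.radians(-66.8));print(state()['contact_force'],state()['wrist_torque'])"
```

```text
time_s: 11.88
tool_pos: [0.5317, -0.1413, 0.2533]
orientation: [0.0, 0.83, -0.558, 0.001]
contact_force: [-1.2, -2.4, 6.6]
finger_gap: 0.0153
grasp_force: 62.4
delta [-0.6  0.1  3.3] rotz deg -91.07948356387267 cur yaw -157.87948356387267 tilt [ 5.0e-04 -1.3e-03 -1.0e+00] q [-3.850e-01  2.820e-01  1.613e+00 -1.000e-03  1.246e+00  2.371e+00]
[-1.24438633 -2.35132358  6.63978884] [-0.39172072  0.46535099  0.32492861]
```

```bash
python3 -m jog '[{"delta_pos":[0,0,-0.001],"rot":[0,0,0]},{"delta_pos":[0,0,-0.002],"rot":[0,0,0]},{"delta_pos":[0,0,-0.002],"rot":[0,0,0]},{"delta_pos":[0,0,-0.002],"rot":[0,0,0]}]'
python3 -c "
from h import *
goal([.5314,-.1408,.25],np.radians(-66.8));print(state()['contact_force'],state()['wrist_torque'])"
```

```text
time_s: 12.22
tool_pos: [0.5317, -0.1413, 0.2542]
orientation: [0.0, 0.83, -0.558, 0.0]
contact_force: [1.8, -4.6, -4.1]
finger_gap: 0.015
grasp_force: 61.3
delta [-0.5  0.1  4.2] rotz deg -91.09509220835966 cur yaw -157.89509220835964 tilt [-2.e-04 -9.e-04 -1.e+00] q [-3.850e-01  2.820e-01  1.611e+00 -1.000e-03  1.249e+00  2.371e+00]
[ 1.77223707 -4.59966974 -4.09392074] [-0.84455265 -0.14584554  0.32378525]
```

The lip holds it at lid_mid about 12.6 mm above the rim, so it is locked. Now release and retreat.

```bash
python3 -m jog '[{"delta_pos":[0,0,0],"rot":[0,0,0]},{"delta_pos":[0,0,0],"rot":[0,0,0]},{"delta_pos":[0,0,0],"rot":[0,0,0]},{"delta_pos":[0,0,0],"rot":[0,0,0]},{"delta_pos":[0,0,0],"rot":[0,0,0]},{"delta_pos":[0,0,0],"rot":[0,0,0]}]' 110
python3 -m jog '[{"delta_pos":[0,0,-0.01],"rot":[0,0,0]},{"delta_pos":[0,0,-0.03],"rot":[0,0,0]},{"delta_pos":[0,0,-0.06],"rot":[0,0,0]},{"delta_pos":[0,0,-0.09],"rot":[0,0,0]},{"delta_pos":[0,0,-0.12],"rot":[0,0,0]},{"delta_pos":[0,0,-0.12],"rot":[0,0,0]},{"delta_pos":[0,0,-0.12],"rot":[0,0,0]},{"delta_pos":[0,0,-0.12],"rot":[0,0,0]}]'
python3 -c "
from h import *
g=snap('wrist','w4');goal([.5314,-.1408,.25]);
cv2.imwrite('pics/w4b.png',cv2.resize(g['frame'][:,:,::-1],(800,500),interpolation=cv2.INTER_CUBIC))"
```

```text
time_s: 12.72
tool_pos: [0.5315, -0.1405, 0.2549]
orientation: [-0.0, 0.83, -0.558, -0.0]
contact_force: [-0.0, 0.4, -0.1]
finger_gap: 0.0485
grasp_force: 0.0
time_s: 13.38
tool_pos: [0.5312, -0.1406, 0.3749]
orientation: [0.0, 0.83, -0.558, -0.0]
contact_force: [-0.3, 0.4, -0.8]
finger_gap: 0.0487
grasp_force: 0.0
delta [  0.7  -0.5 124. ] rotz deg None cur yaw -157.90046540145602 tilt [-1.6e-03  6.0e-04 -1.0e+00] q [-0.384  0.195  1.431 -0.     1.517  2.371]
```

View pics/w4b.png

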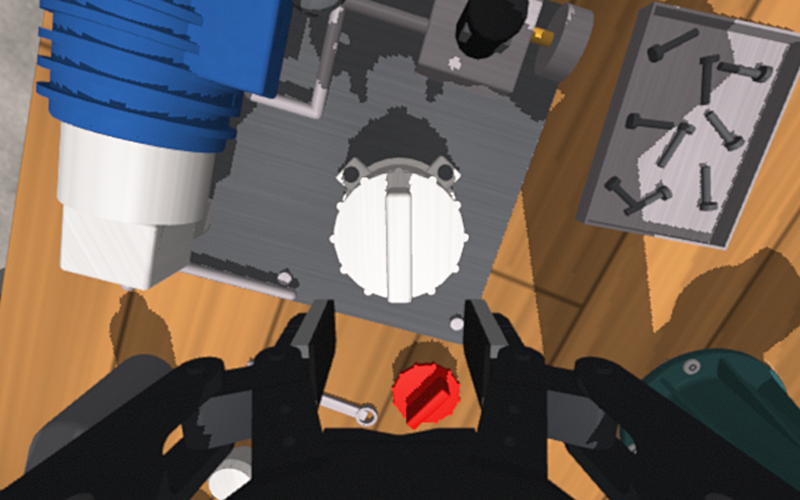

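The lid sits level at (399,235) on the neck, with its bar in line with the gripper (about 91° from the slots). The gripper is clear and the bystanders in view are undisturbed.

```bash
python3 -c "
from bench import sign_off;print(sign_off())"
```

```text
the job is handed in; nothing more can be done
None
```

The lid is on the filter neck, turned about 91° clockwise to its hard stop, and held under the lip when pulled up; I then let go, backed off and handed the job in at about 13.4 s. No verdict was returned.

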